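Unclamp the weld test coupon and lay it out for inspection

TASK

Swing the fixture's hinged clamp bar up by its red grip until it stands upright, then slide the steel test coupon straight out of the guides and lay it gently (not dropped) flat and centred on the green pad in the tray, lengthwise like the pad. Then swing the clamp bar fully down again and let go. Leave the copper coupon and everything else on the bench where it is.

Things in the scene. Friction and masses are not known exactly. Their poses are not given: they have to be found in the camera images.
- fixture: clamp fixture, fixed: dark base plate 210 x 140 x 12 mm, black bed 30 mm wide along its x with its top 50 mm above the bench. Origin: centre of the base's underside. The mouth faces its -x; the coupon slides out that way. In front of the guides the coupon's long sides overhang the bed by 10 mm each, free for fingers. A stop stands behind the coupon at x = +62 mm
- clamp_bar (a joint): angle of the yellow clamp bar about its hinge at the rear of the fixture (axis along the fixture's y): 0 = down, its rubber foot on the coupon; grows as the front end swings up and back, to the stop at 1.45 rad (upright). Stiff hinge: it stays where it is left; about 5 N at the red grip moves it
- grip_bar (a point): centre of the clamp bar's red round grip: 14 mm diameter, along the fixture's y, 86 mm free between two yellow side arms. Down: 96 mm above the bench, 95 mm in front of the hinge axis and 24 mm above it (radius 98 mm). Up: 17 mm behind and 96 mm above it. A cross member runs parallel, 60 mm nearer the hinge. Pinched from above, fingers in front and behind, it turns in the fingers
- guide_mouth (a point): midpoint of the front end of the two guides, at the bed's top (fixture x = +25 mm, 50 mm above the bench). The guides run 37 mm back from here, 74 mm wide over all, tops 66 mm above the bench; their inward lips hold the coupon's rear 27 to 36 mm at both edges with 2 mm play, so there it cannot be lifted and must first be slid 40 mm or more
- hinge_axis (a point): point on the clamp bar's hinge axis, midway between its posts: 80 mm from the fixture's origin along +x, 72 mm above the bench
- coupon: the steel test coupon, plate 140 (its x) x 50 (its y) x 8 mm, about 0.4 kg. Origin: centre of its underside. Starts on the bed under the clamp bar, its x along the fixture's x
- pad: green pad in the tray, fixed, 172 (its x) x 98 (its y) x 4 mm, its top 8 mm above the bench. Origin: centre of its underside, 4 mm above the bench. The pad is in one half of the tray, the copper coupon in the other
- tray: low grey tray, fixed, 196 (its x) x 236 (its y) mm, floor 4 mm thick, rim 5 mm thick and 12 mm high; the halves' centres lie 56.5 mm either side of its centre along its y. Origin: centre of its underside
- copper_coupon: bystander: copper coupon 140 x 50 x 8 mm lying in the tray's other half; origin: centre of its underside
- wrench: bystander: open-ended wrench, 190 mm long, lying flat; origin near its middle
- screwdriver: bystander: screwdriver, 200 mm long, lying flat at one side; origin near its middle
- flange: bystander: polished steel flange with a short neck, 90 mm across, 30 mm high; origin at its underside centre
- gasket: bystander: black rubber ring, 72 mm across, 6 mm thick; origin at its underside centre
- bottle: bystander: white bottle with blue cap, 66 mm across, 180 mm high; origin at its underside centre
- marker_cup: bystander: black cup 72 mm across with three markers standing in it, 166 mm high in all; origin at its underside centre
Not all that is in view belongs to the job. Leave any yellow look-alike of the coupon alone. Of the things shaped like the pad, the green one is meant.

How it is judged:
By the outcome, as a careful person would: the job done as asked, in the order asked, and still so for the second after the job is handed in, with the robot touching nothing.
It also fails if it takes over 72 s, if anything falls off the work surface, if the arm or the gripper's body presses on something with over 40 N, if the wrist force passes 120 N, or if a joint passes its speed limit or range.

ROBOT

A 7-joint arm with a two-finger parallel gripper is mounted at the origin on the work surface. World frame = base frame: x ahead of the robot, y to its left, z up, the work surface at z = 0. Lengths are in m, angles in rad, forces in N, time in s.
With the tool pointing down it reaches from about 0.425 to 0.95 m from the base axis. Payload 4.7 kg.
Tool frame: the origin (TCP) lies midway between the tips of the shut fingers; the grasp point (between the pads) lies 19 mm behind it; z points along the fingers, y is the direction in which the jaws open and shut (so a half turn about z gives the same grasp; the last joint's range is limited). The gripper opens to 85 mm and grips with 20 to 120 N. Pads are 22 mm wide; open, the fingers measure 114 mm over their backs; the gripper's body (76 mm by 85 mm) begins 54 mm behind the grasp point. The pads swing forward as they close: fully open they stand 13 mm farther back than shut.
Start: joints at [-1.245, 0.469, -0.049, 1.532, 0.024, 1.141, -0.082], TCP at [0.234, 0.633, 0.196] pointing down, gripper open.
Joint ranges: [-2.59, 2.59], [-0.33, 1.99], [-1.39, 1.29], [0.1, 2.45], [-1.04, 4.18], [0.21, 1.99], [-2.66, 2.66]. Speed limits (rad/s): [2.57, 2.57, 3.14, 3.14, 3.14, 3.14, 3.14].

INTERFACE

Orientations are given as a unit quaternion [x, y, z, w].
In Python, from bench import arm, eoat, solve_ik, cams, job_done gives the robot as it stands. The module is installed in compiled form; this text tells all that it offers. Calls block until the motion is done:
- arm.goto(position, orientation): joint-space move of the TCP to a pose.
- arm.movel(position, ori=None, speed=0.15): straight line of the TCP; ori=None keeps the orientation; speed is the mean speed in m/s.
- arm.move_joints(angles): joint-space move.
- eoat.open_jaws() and eoat.close_gripper(): open the fingers fully, or close them until they stop; the grip force is fixed at half the most.
- arm.hold(seconds).
- solve_ik(position, orientation): joint angles nearest the present ones, or None.
- cams.read_camera(name): name is "scene" or "side" or "wrist"; returns (picture, depth): 480x640x3 uint8, red, green, blue; 480x640 float32, m along the optical axis (not along the pixel's ray), 0 where there is no reading.
- cams.calibration(name): a dict with "fx", "fy", "cx", "cy" (pixels), "pose" (4x4, takes a point from camera to world coordinates); the wrist camera has in their place "tool_from_camera" (4x4, takes a point from camera to tool coordinates, whose origin is the TCP and whose axes are the flange's). Camera axes: x right, y up, looking along -z (the intrinsics and any distortion apply to the point x, -y, -z); pixel columns grow to the right and rows downward; lengths in m; the calibration is good to about 2 mm. A picture is of the moment at which its call begins: read the wrist's pose just before it. calibration takes no time and is no camera call.
A pose or a line that the arm cannot do raises arm.Unreachable and nothing moves.
- job_done(): hands the job in, once; it reports no verdict.
Readings, each from a call of its own:
- arm.current_t(): time.
- arm.current_joints(): joint angles.
- arm.current_qd(): joint speeds.
- arm.current_effort(): joint torques, N m.
- arm.current_tcp_pos(): TCP position.
- arm.current_orientation(): TCP orientation.
- arm.current_force(): force on the tool from outside, world axes, zero at the start.
- arm.current_wrist_torque(): the same for the moment, N m.
- arm.current_grip_width(): opening from 0.0 (shut) to 1.0 (fully open).
Only numpy, scipy, OpenCV 4.12 (cv2) and the standard library are available. Lean on these libraries where they do the work, as an engineer would, in place of code of your own. Each camera call takes 0.05 s, during which the arm holds its last target. There are 200 camera calls.

## Working session

There is one attempt and no reset: what is moved stays moved. The work goes in short steps, each a Python script; the robot and the scene stay as the last script left them, time stands still between calls to the robot, and variables do not carry over. Pictures are saved under pics/ and viewed, on a budget of 10 in all, crops included, one or two more only if the job needs it, and the job is handed in when it is done.

```bash
mkdir -p pics; ls; python3 - <<'E'
from bench import arm,eoat,cams
import cv2,numpy as np
for n in ["scene","side"]:
    p,d=cams.read_camera(n); np.savez(f"{n}.npz",p=p,d=d)
    cv2.imwrite(f"pics/{n}.png",p[:,:,::-1])
    print(n,cams.calibration(n))
print(cams.calibration("wrist"),arm.current_t(),arm.current_orientation())
E
```

```text
pics
scene {'fx': 529.5468300658135, 'fy': 529.5468300658135, 'cx': 321.7689700329526, 'cy': 236.39422097950347, 'pose': array([[ 0.75367343, -0.41522924,  0.50947133,  1.27711685],
       [ 0.65711616,  0.49163985, -0.57139182, -0.86731161],
       [-0.01321782,  0.76542468,  0.64338974,  1.03623087],
       [ 0.        ,  0.        ,  0.        ,  1.        ]])}
side {'fx': 558.2231488290796, 'fy': 558.2231488290796, 'cx': 327.4640834125352, 'cy': 236.21322820891262, 'pose': array([[ 0.80860872,  0.45877132, -0.36834876,  0.04371117],
       [-0.58823581,  0.61824527, -0.52129783, -0.68025035],
       [-0.01142661,  0.6382019 ,  0.76978423,  1.10090328],
       [ 0.        ,  0.        ,  0.        ,  1.        ]])}
{'fx': 362.9362001846799, 'fy': 362.9362001846799, 'cx': 322.43620961119404, 'cy': 239.58267490689158, 'tool_from_camera': array([[ 2.54296924e-04,  9.47356706e-01,  3.20179961e-01,
         8.23927649e-02],
       [ 9.99999957e-01, -2.88044407e-04,  5.80420040e-05,
         1.16369752e-03],
       [ 1.47212529e-04,  3.20179933e-01, -9.47356738e-01,
        -1.76806094e-01],
       [ 0.00000000e+00,  0.00000000e+00,  0.00000000e+00,
         1.00000000e+00]])} 0.1 [ 1.76443045e-01  9.84310458e-01 -8.69321492e-04 -1.33457955e-04]
```

View pics/scene.png

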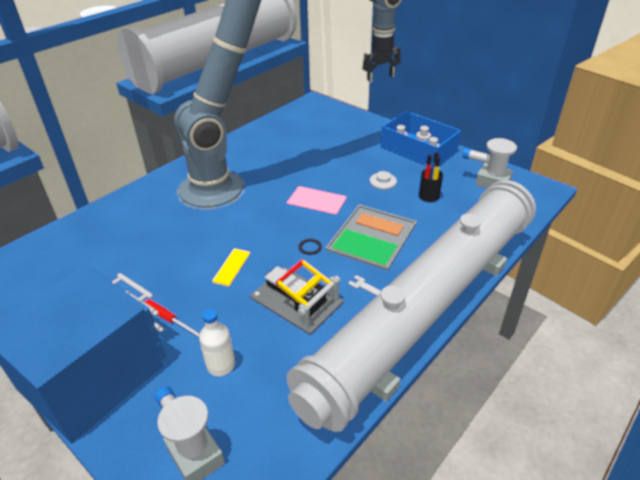

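View pics/side.png

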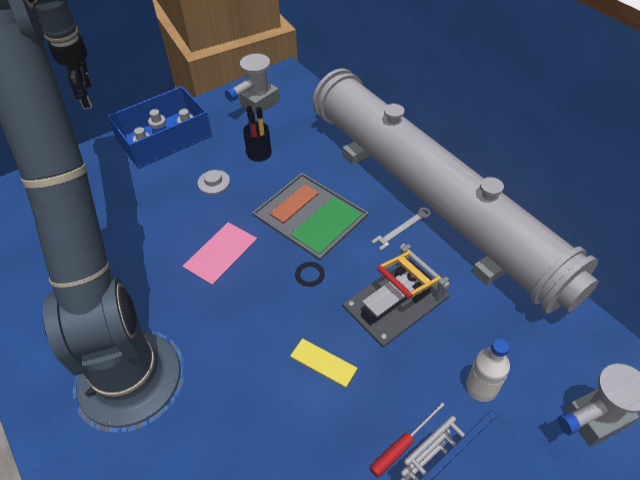

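Side view: the steel coupon is the grey plate under the clamp at (385,300), with the red grip at (395,279). Things that could be confused:
- **Coupon:** the yellow plate at (323,362) and the copper coupon at (294,203).
- **Pad:** the pink sheet at (220,252), against the green pad at (328,225).
- **Red grip:** the red screwdriver handle at (391,453).

I choose the grey plate, the green pad and the red grip on the fixture.

```bash
cat > h.py <<'E'
import numpy as np,cv2
from bench import cams
def ray(c,uv,z,pose=None):
    """pixels -> world points on the plane at height z"""
    uv=np.atleast_2d(uv).astype(float); P=c["pose"] if pose is None else pose
    d=np.c_[(uv[:,0]-c["cx"])/c["fx"],-(uv[:,1]-c["cy"])/c["fy"],-np.ones(len(uv))]@P[:3,:3].T
    return P[:3,3]+d*((z-P[2,3])/d[:,2])[:,None]
def big(mask,win=None):
    m=mask.astype(np.uint8)
    if win: 
        k=np.zeros_like(m);k[win[1]:win[3],win[0]:win[2]]=1;m=m*k
    n,l,s,c=cv2.connectedComponentsWithStats(m); i=1+np.argmax(s[1:,4]); return l==i
def rect(c,m,z,pose=None):
    k=max(cv2.findContours(m.astype(np.uint8),cv2.RETR_EXTERNAL,cv2.CHAIN_APPROX_NONE)[0],key=cv2.contourArea)[:,0]
    w=ray(c,k,z,pose)[:,:2]
    return cv2.minAreaRect((w*1000).astype(np.float32))
E
python3 - <<'E'
from h import *
for n,win in [("side",(330,230,470,350)),("scene",(240,240,360,340))]:
    f=np.load(n+".npz");p=f["p"];c=cams.calibration(n)
    h=cv2.cvtColor(p,cv2.COLOR_RGB2HSV);H,S,V=[h[...,i].astype(int) for i in range(3)]
    print(n,"pad",rect(c,big((H>50)&(H<80)&(S>120)),.008))
    print(" copper",rect(c,big((H>3)&(H<15)&(S>100),(250,170,420,260)),.012))
    print(" grip",rect(c,big(((H<6)|(H>172))&(S>150),win),.096))
    print(" base",rect(c,big((S<90)&(V<110),win),.012))
    print(" coupon",rect(c,big((S<50)&(V>120),win),.058))
f=np.load("side.npz")["p"][180:360,240:480]
cv2.imwrite("pics/crop.png",cv2.resize(f[:,:,::-1],None,fx=3.3,fy=3.3,interpolation=cv2.INTER_CUBIC))
E
```

```text
side pad ((588.462646484375, 95.7747802734375), (170.2225341796875, 96.62337493896484), 13.589181900024414)
 copper ((561.939697265625, 204.75338745117188), (140.32611083984375, 50.25173568725586), 13.703640937805176)
 grip ((567.0426025390625, -188.67994689941406), (13.59960651397705, 103.33203887939453), 1.9975638389587402)
 base ((589.9530029296875, -190.5590362548828), (233.44461059570312, 141.9833221435547), 2.840207815170288)
 coupon ((537.5853271484375, -191.6231231689453), (83.91751098632812, 51.12620544433594), 2.85396409034729)
scene pad ((586.873779296875, 94.31828308105469), (168.76898193359375, 95.71760559082031), 13.382659912109375)
 copper ((561.4512939453125, 202.29745483398438), (137.6337432861328, 52.362144470214844), 13.868182182312012)
 grip ((562.1939086914062, -185.2128448486328), (11.638890266418457, 85.05241394042969), 1.4570499658584595)
 base ((648.8592529296875, -180.80612182617188), (37.0339469909668, 117.2502670288086), 7.574917316436768)
 coupon ((609.7182006835938, -193.91473388671875), (196.90560913085938, 192.41383361816406), 2.539966583251953)
```

View pics/crop.png

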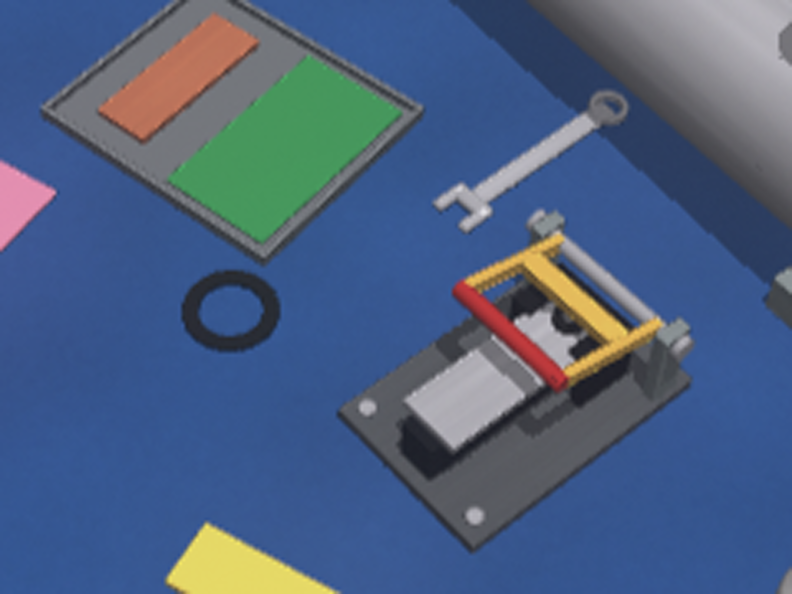

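The crop confirms the choice. The grey plate sits under the clamp bar with its mouth toward the robot, and the pad next to the copper coupon is green. I'm moving above the grip for a wrist look.

```bash
cat >> h.py <<'E'
from bench import arm,eoat,solve_ik
from scipy.spatial.transform import Rotation as R
def down(phi): return [np.cos(phi/2),np.sin(phi/2),0,0]   # tool x at yaw phi, tool y at phi-90deg
def wrist(name):
    p0=np.array(arm.current_tcp_pos());q=arm.current_orientation()
    p,d=cams.read_camera("wrist");c=cams.calibration("wrist")
    T=np.eye(4);T[:3,:3]=R.from_quat(q).as_matrix();T[:3,3]=p0
    P=T@c["tool_from_camera"]; np.savez(name+".npz",p=p,d=d,P=P); cv2.imwrite(f"pics/{name}.png",p[:,:,::-1])
    return p,d,c,P
E
python3 - <<'E'
from h import *
psi=np.radians(2.8)
arm.movel([.234,.633,.33],speed=.3)
for s in (1,-1):
    print(s,solve_ik([.567,-.188,.24],down(psi+s*np.pi/2)))
for s in (0,1): print(s,solve_ik([.567,-.188,.24],down(psi+s*np.pi)))
q=[j for j in (solve_ik([.567,-.188,.28],down(psi+s*np.pi/2)) for s in (1,-1)) if j is not None]
q=min(q,key=lambda j:np.abs(j-np.array(arm.current_joints())).max()); arm.move_joints(q)
wrist("w1"); print(arm.current_tcp_pos(),arm.current_orientation(),arm.current_t())
E
```

```text
1 [-0.4454769   0.42112247  0.95929772  1.70907032 -0.36666223  1.20442179
  0.65580679]
-1 [-0.52979515  0.48599816  1.11786934  1.71259172 -0.46058996  1.23734684
 -2.39387622]
0 [-0.45864991  0.42916893  0.98214895  1.70964237 -0.37916187  1.20823735
 -0.90269494]
1 [-0.38420784  0.39020274  0.85882349  1.70631025 -0.31532734  1.19052059
  2.1759428 ]
[ 0.5674117  -0.18707832  0.27986753] [ 6.89026313e-01  7.24736311e-01  4.47554530e-05 -1.32830539e-04] 3.8583
```

View pics/w1.png

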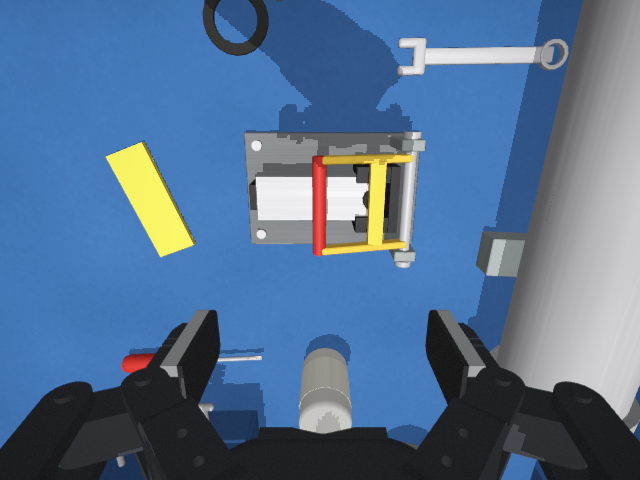

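The wrist view shows the red grip at (319,205), the steel coupon's front part at cols 257–313, rows 177–220, the base plate at (246..418, 132..243), and the bottle at (325,380). Next I compute positions from this view.

```bash
python3 - <<'E'
from h import *
f=np.load("w1.npz");p=f["p"];P=f["P"];c=cams.calibration("wrist")
h=cv2.cvtColor(p,cv2.COLOR_RGB2HSV);H,S,V=[h[...,i].astype(int) for i in range(3)]
w=(240,120,430,275)
g=big(((H<6)|(H>172))&(S>150),w); print("grip",rect(c,g,.096,P))
m=(S<40)&(V>190); m[:,311:]=False; print("coupon",rect(c,big(m,(240,150,312,240)),.058,P))
b=(S<60)&(V<130)&(V>60); b[:,312:]=False
b=big(b,(235,120,312,250)); print("base",rect(c,b,.012,P))
y=(H>20)&(H<35)&(S>150); print("cross?",rect(c,big(y,w),.09,P))
print("base corners",ray(c,[[246,132],[253,243]],.012,P))
cs=cams.calibration("side"); print("bottle base",ray(cs,[[483,393]],0.0), "gask",ray(cs,[[310,273]],0.))
E
```

```text
grip ((564.4242553710938, -191.17630004882812), (12.872950553894043, 103.16448211669922), 3.0493412017822266)
coupon ((524.6976928710938, -191.74057006835938), (59.856441497802734, 47.644901275634766), 2.9083263874053955)
base ((518.9238891601562, -166.30587768554688), (68.5133285522461, 15.636285781860352), 2.9135024547576904)
cross? ((612.3023681640625, -188.65403747558594), (88.94506072998047, 105.82498168945312), 2.786980628967285)
base corners [[ 0.47497551 -0.12477345  0.012     ]
 [ 0.48179727 -0.26271941  0.012     ]]
bottle base [[ 0.58108185 -0.46780327  0.        ]] gask [[ 0.46809757 -0.00333603  0.        ]]
```

```bash
cat >> h.py <<'E'
psi=np.radians(2.9); ex=np.array([np.cos(psi),np.sin(psi),0]); ey=np.array([-np.sin(psi),np.cos(psi),0])
grip0=np.array([.5655,-.1902,.096]); hinge=grip0+.095*ex-[0,0,.024]
Qg=down(psi+np.pi/2); Qc=down(psi); al=np.arctan2(24,95)
def gp(th,r=.098): return hinge-r*np.cos(al+th)*ex+[0,0,r*np.sin(al+th)]
def st(s): print(s,np.round(arm.current_tcp_pos(),4),np.round(arm.current_force(),1),round(arm.current_grip_width(),3),round(arm.current_t(),2))
G=np.array([0,0,-.019])
E
python3 - <<'E'
from h import *
for th in (0,.7,1.45): print(solve_ik(gp(th)+G,Qg) is not None)
t=gp(0)+G
arm.movel(t+[0,0,.08],Qg,speed=.25); arm.movel(t,Qg,speed=.1); st("at")
eoat.close_gripper(); st("closed")
for th in np.arange(.1,1.46,.135):
    arm.movel(gp(th)+G,Qg,speed=.1); 
    F=np.array(arm.current_force())
    if np.linalg.norm(F)>45: st("HIGH %.2f"%th); break
st("up %.2f"%th)
wrist("w2")
E
```

```text
True
True
True
at [ 0.566  -0.1906  0.0776] [ 0.6 -0.4  0.2] 1.005 5.45
closed [ 0.5655 -0.1902  0.077 ] [-0.   0.3 -0. ] -0.003 6.22
up 1.45 [ 0.6723 -0.1846  0.1499] [ 0.3 -0.7  0.1] -0.005 9.3
```

View pics/w2.png

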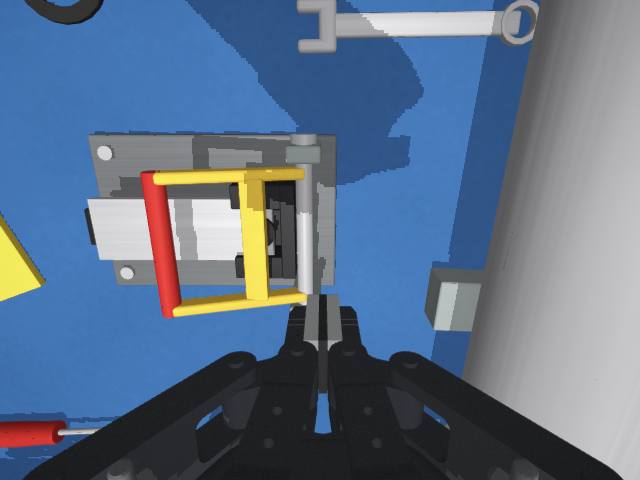

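The gripper shut fully and missed the grip. The bar still looks down, with the red grip at (160,245) and the fingertips at (322,300). I'm checking its 3D position with depth.

```bash
python3 - <<'E'
from h import *
def cloud(c,d,P,m):
    v,u=np.nonzero(m&(d>0)); z=d[v,u]; X=np.c_[(u-c["cx"])/c["fx"]*z,-(v-c["cy"])/c["fy"]*z,-z]; return X@P[:3,:3].T+P[:3,3]
for n,win in [("w1",(240,120,430,275)),("w2",(130,160,190,325)),("side",(330,230,470,350)),("sideN",(330,230,470,350))]:
    if n=="sideN": p,d=cams.read_camera("side"); np.savez("side2.npz",p=p,d=d)
    else: f=np.load(n+".npz");p,d=f["p"],f["d"]
    c=cams.calibration("wrist" if n[0]=="w" else "side"); P=f["P"] if n[0]=="w" else c["pose"]
    h=cv2.cvtColor(p,cv2.COLOR_RGB2HSV);H,S,V=[h[...,i].astype(int) for i in range(3)]
    g=big(((H<6)|(H>172))&(S>150),win); X=cloud(c,d,P,cv2.erode(g.astype(np.uint8),np.ones((2,2)))>0)
    print(n,len(X),np.round(np.median(X,0),4),np.round(np.percentile(X,[5,95],axis=0),4).tolist())
p=np.load("side2.npz")["p"][150:390,250:570]
cv2.imwrite("pics/s2.png",cv2.resize(p[:,:,::-1],None,fx=2.5,fy=2.5))
E
```

```text
w1 1122 [ 0.5648 -0.1872  0.1008] [[0.5589, -0.2329, 0.0979], [0.5709, -0.1464, 0.1025]]
w2 2720 [ 0.5668 -0.1856  0.1007] [[0.5603, -0.231, 0.096], [0.5718, -0.1465, 0.1022]]
side 160 [ 0.5632 -0.1938  0.1034] [[0.559, -0.2385, 0.0993], [0.5678, -0.1493, 0.1068]]
sideN 161 [ 0.5636 -0.1938  0.1027] [[0.559, -0.2384, 0.0993], [0.5678, -0.1505, 0.1066]]
```

View pics/s2.png

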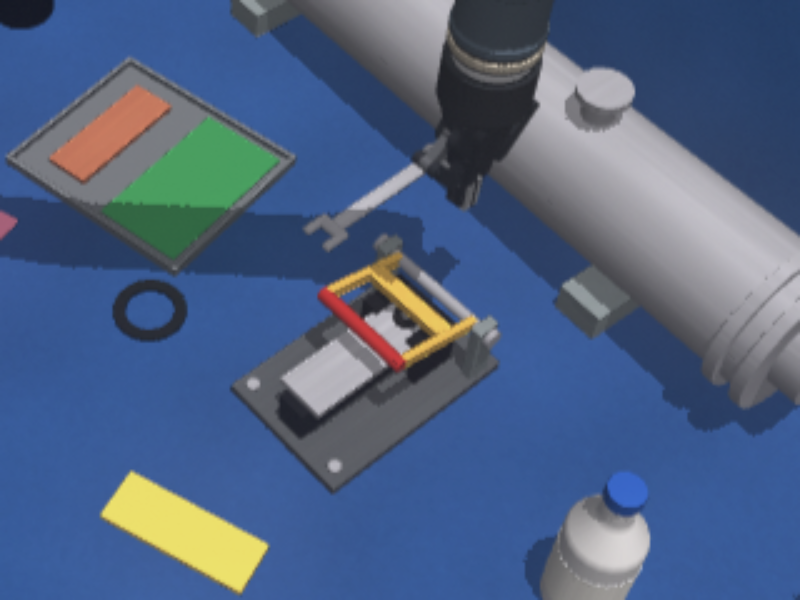

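The bar hasn't moved, and my grip position agrees across the views. So I'm checking where the fingertips really are relative to the reported TCP.

```bash
python3 - <<'E'
from h import *
f=np.load("w2.npz");d=f["d"];c=cams.calibration("wrist");T=c["tool_from_camera"]
for n,v,u,P in [("w tool",r,k,T) for r in (298,310,330,360) for k in (312,322,334)]+[("w1 tool",330,200,T),("w1 tool",318,212,T),("w1 tool",318,434,T)]:
    D=np.load("w1.npz")["d"] if n[:2]=="w1" else d
    z=D[v,u]; X=np.array([(u-c["cx"])/c["fx"]*z,-(v-c["cy"])/c["fy"]*z,-z,1]); print(n,v,u,np.round((P@X)[:3],4))
s=np.load("side2.npz");cs=cams.calibration("side");D=s["d"]
for v,u in [(228,434),(231,436),(230,438),(226,432),(224,438)]:
    z=D[v,u]; X=np.array([(u-cs["cx"])/cs["fx"]*z,-(v-cs["cy"])/cs["fy"]*z,-z,1]); print("side",v,u,np.round((cs["pose"]@X)[:3],4))
st("now")
E
```

```text
w tool 298 312 [ 0.0117 -0.004  -0.0408]
w tool 298 322 [ 0.0127  0.0002 -0.0428]
w tool 298 334 [ 0.0118  0.0052 -0.0412]
w tool 310 312 [ 0.0118 -0.0037 -0.0511]
w tool 310 322 [ 0.0118  0.0002 -0.051 ]
w tool 310 334 [ 0.0122  0.0049 -0.0517]
w tool 330 312 [ 0.0123 -0.0033 -0.0659]
w tool 330 322 [ 0.0118  0.0002 -0.0651]
w tool 330 334 [ 0.0117  0.0045 -0.065 ]
w tool 360 312 [ 0.013  -0.0028 -0.0834]
w tool 360 322 [ 0.0038  0.0002 -0.0712]
w tool 360 334 [ 0.0129  0.0039 -0.0833]
w1 tool 330 200 [ 0.012  -0.0429 -0.0654]
w1 tool 318 212 [ 0.0101 -0.0421 -0.0542]
w1 tool 318 434 [ 0.0104  0.0431 -0.0548]
side 228 434 [ 0.6607 -0.1929  0.2121]
side 231 436 [ 0.6671 -0.1947  0.1996]
side 230 438 [ 0.674  -0.1939  0.1973]
side 226 432 [ 0.6459 -0.1986  0.2341]
side 224 438 [ 0.6683 -0.195   0.2216]
now [ 0.672  -0.185   0.1501] [-1.1 -0.4  0.4] 0.002 9.4
```

Both the wrist depth and the side depth put the real fingertips about 40 mm behind the reported TCP, which explains the miss. I'll measure that offset exactly and correct for it.

```bash
python3 - <<'E'
from h import *
f=np.load("w2.npz");d=f["d"];p=f["p"];c=cams.calibration("wrist");T=c["tool_from_camera"]
for u in (308,314,318,322,326,332,336):
    r=[v for v in range(270,330) if 0<d[v,u]<.26][0]
    dr=T[:3,:3]@[(u-c["cx"])/c["fx"],-(r-.5-c["cy"])/c["fy"],-1]; X=T[:3,3]+dr*((.0118-T[0,3])/dr[0])
    print(u,r,np.round(X,4), p[r,u])
s=np.load("side2.npz");cs=cams.calibration("side");D=s["d"];P=cs["pose"]
v,u=np.mgrid[215:240,420:450];z=D[v,u]
X=np.stack([(u-cs["cx"])/cs["fx"]*z,-(v-cs["cy"])/cs["fy"]*z,-z],-1)@P[:3,:3].T+P[:3,3]
m=X[...,2]>.12; Y=X[m]; i=np.argsort(Y[:,2])[:12]; print(np.round(Y[i],4))
E
```

```text
308 294 [ 0.0118 -0.0058 -0.037 ] [138 139 141]
314 294 [ 0.0118 -0.0032 -0.037 ] [92 95 94]
318 294 [ 0.0118 -0.0015 -0.037 ] [90 92 92]
322 294 [ 0.0118  0.0002 -0.037 ] [42 64 99]
326 294 [ 0.0118  0.0019 -0.037 ] [ 58  77 110]
332 294 [ 0.0118  0.0045 -0.037 ] [ 88 108 134]
336 294 [ 0.0118  0.0062 -0.037 ] [ 89 107 134]
[[ 0.6681 -0.1898  0.1877]
 [ 0.6674 -0.1935  0.1884]
 [ 0.6809 -0.1943  0.1895]
 [ 0.6685 -0.1947  0.192 ]
 [ 0.6634 -0.191   0.1922]
 [ 0.67   -0.1961  0.1923]
 [ 0.6663 -0.1939  0.1929]
 [ 0.6633 -0.1815  0.1931]
 [ 0.6722 -0.1964  0.1943]
 [ 0.6653 -0.1915  0.1946]
 [ 0.6686 -0.194   0.1946]
 [ 0.6697 -0.1958  0.1956]]
```

```bash
cat >> h.py <<'E'
OFF=.0373; G=np.array([0,0,-.019-OFF])   # true fingertips lie OFF behind the reported TCP
E
python3 - <<'E'
from h import *
eoat.open_jaws()
t=gp(0)+G
arm.movel(t+[0,0,.075],Qg,speed=.25); arm.movel(t,Qg,speed=.1); st("at")
eoat.close_gripper(); st("closed")
if arm.current_grip_width()>.08:
  for th in np.arange(.1,1.46,.135):
    arm.movel(gp(th)+G,Qg,speed=.1); F=np.array(arm.current_force())
    if np.linalg.norm(F)>45: st("HIGH %.2f"%th); break
    if abs(th-.64)<.01: st("mid")
  st("up %.2f"%th)
E
```

```text
at [ 0.566  -0.1906  0.0402] [ 0.3 -0.6  0.7] 1.002 11.68
closed [ 0.5638 -0.1902  0.0399] [-4.2  1.8  5.3] 0.145 12.35
mid [ 0.5923 -0.1887  0.0919] [-16.    2.3  10.8] 0.143 13.73
up 1.45 [ 0.6713 -0.1855  0.1156] [-10.    2.2  12.6] 0.144 15.43
```

It holds the grip at about 12 mm. I'll nudge to the stop, then release, back off and look.

```bash
python3 - <<'E'
from h import *
for dx in (.003,.006,.009):
    arm.movel(gp(1.45)+G+dx*ex,Qg,speed=.05); st(dx)
    if np.linalg.norm(arm.current_force())>35: break
p=np.array(arm.current_tcp_pos())
eoat.open_jaws(); arm.movel(p+[0,0,.06],Qg,speed=.2)
arm.goto(gp(0)-.06*ex+[0,0,.11],Qc); st("view")
wrist("w3")
p,d=cams.read_camera("side"); np.savez("side3.npz",p=p,d=d)
a=cv2.resize(p[200:350,320:480],None,fx=2.5,fy=2.5); b=cv2.imread("pics/w3.png")[::1,::1,::-1]; b=cv2.resize(b,(400,300))
out=np.zeros((375,800,3),np.uint8); out[:375,:400]=a; out[:300,400:]=b; cv2.imwrite("pics/m3.png",out[:,:,::-1])
E
```

```text
0.003 [ 0.6711 -0.1853  0.1155] [-17.    4.2  17.1] 0.136 15.68
0.006 [ 0.6709 -0.1853  0.1155] [-25.2   5.1  21.5] 0.14 15.93
0.009 [ 0.6706 -0.1852  0.1154] [-32.7   6.6  25.8] 0.142 16.18
view [ 0.5059 -0.1929  0.2057] [0.2 0.9 0.3] 0.997 18.68
```

View pics/m3.png

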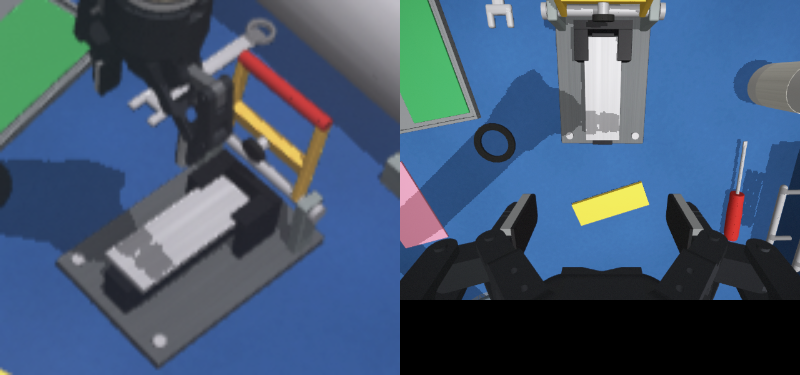

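The side view shows the bar upright at the stop: force rose with no further travel. The wrist view shows the steel coupon free, at full-resolution cols ~293–355 and rows ~58–225. I'll measure it and then grasp.

```bash
sed -i 's/grip0=np.array(\[.5655/grip0=np.array([.5638/' h.py; python3 - <<'E'
from h import *
f=np.load("w3.npz");p=f["p"];P=f["P"];c=cams.calibration("wrist")
h=cv2.cvtColor(p,cv2.COLOR_RGB2HSV);H,S,V=[h[...,i].astype(int) for i in range(3)]
print(V[190,255:400:6],S[190,255:400:6],V[120,255:400:6])
for t in (140,160,180):
    m=(S<60)&(V>t); m[:104]=0; b=big(m,(270,104,380,240)); print(t,rect(c,b,.058,P))
rows=[]
for r in range(110,165,4):
    k=np.nonzero((V[r,280:370]>180)&(S[r,280:370]<60))[0]+280
    rows.append(ray(c,[[k[0]-.5,r],[k[-1]+.5,r]],.058,P)[:,:2])
rows=np.array(rows); mid=rows.mean(1); print(np.round(mid[[0,-1]],4), np.ptp(rows[...,1],1).mean(), np.degrees(np.polyfit(mid[:,0],mid[:,1],1)[0]))
E
```

```text
[126  90  91  90  90  88  90 150 159 157 163 161 159 160 157 160 199 138
 134 137 139 140 135 180 180] [166   8  14  11  11  14  11   3   5   5   3   5   3   3   5   6   3   9
  11  13   9  11   8 159 160] [133 135 135 131 127 134  92 229 229 227 237 233 230 233 235 234 236 139
 139 140 140 137 142 144 179]
140 ((546.7813110351562, -191.18893432617188), (104.74332427978516, 49.594566345214844), 2.782985210418701)
160 ((547.2650756835938, -191.1907958984375), (103.74252319335938, 49.287986755371094), 2.8244242668151855)
180 ((558.1927490234375, -190.62884521484375), (81.8655776977539, 49.03397750854492), 2.815805673599243)
[[ 0.5943 -0.1891]
 [ 0.5512 -0.191 ]] 0.049045395149213585 2.6232387054221826
```

```bash
python3 - <<'E'
from h import *
t=np.array([.5644,-.1903,.0101])
arm.movel(t+[0,0,.05],Qc,speed=.2); arm.movel(t,Qc,speed=.08); st("at")
eoat.close_gripper(); st("closed")
if .5<arm.current_grip_width()<.66:
    arm.movel(t-.045*ex,Qc,speed=.06); st("slid")
    arm.movel(t-.085*ex,Qc,speed=.1); st("out")
    arm.movel(t-.085*ex+[0,0,.08],Qc,speed=.12); st("lift")
    wrist("w4")
E
```

```text
at [ 0.5645 -0.1907  0.0102] [-0.5 -0.3  0.5] 0.998 20.48
closed [ 0.5649 -0.1907  0.011 ] [-1.3  0.5  5.2] 0.567 20.92
slid [ 0.5197 -0.1931  0.011 ] [2.7 0.2 6.8] 0.559 21.82
out [ 0.4777 -0.1952  0.0108] [-1.5  0.3 10.9] 0.562 22.37
lift [ 0.4785 -0.1939  0.0892] [-0.1  0.6 -5.1] 0.562 23.18
```

View pics/w4.png

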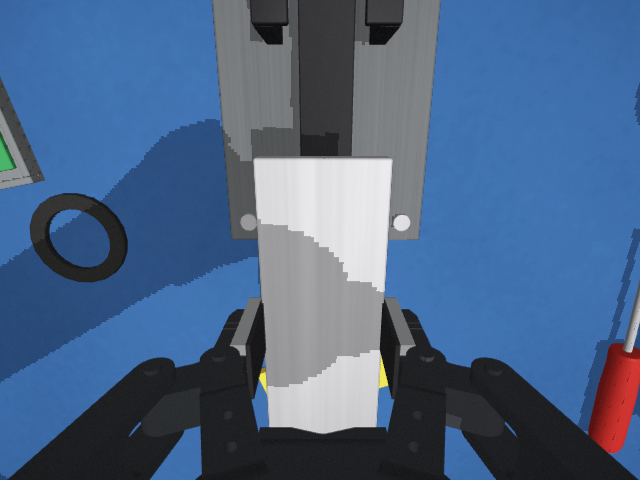

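The coupon is held squarely between the pads, with its far edge at row 157 and cols 253–392, clear of the fixture. I'll measure it in the hand for tilt and offset.

```bash
python3 - <<'E'
from h import *
f=np.load("w4.npz");p=f["p"];d=f["d"];c=cams.calibration("wrist");T=c["tool_from_camera"]
h=cv2.cvtColor(p,cv2.COLOR_RGB2HSV)
m=np.zeros(d.shape,bool); m[170:420,275:370]=1; m&=(h[...,1]<40)
v,u=np.nonzero(m&(d>0)); z=d[v,u]; X=np.c_[(u-c["cx"])/c["fx"]*z,-(v-c["cy"])/c["fy"]*z,-z]@T[:3,:3].T+T[:3,3]
A=np.c_[X[:,:2],np.ones(len(X))]; k=np.linalg.lstsq(A,X[:,2],rcond=None)[0]; print("plane",k,"tilt deg",np.degrees(k[:2]))
zt=k[2]
print(np.round(ray(c,[[253.5,158],[392,158],[259,290],[385,290]],zt,T),4))
# pad & tray from the side image again, fresh fixes
print(solve_ik([.588,.095,-.03],down(np.radians(13.5))) is not None, [solve_ik([.588,.095,.1],down(np.radians(13.5)))])
E
```

```text
plane [-0.00061564  0.00274224 -0.04567706] tilt deg [-0.03527331  0.1571186 ]
[[ 0.0689 -0.0255 -0.0457]
 [ 0.0689  0.0236 -0.0457]
 [ 0.0171 -0.0264 -0.0457]
 [ 0.0171  0.0239 -0.0457]]
True [array([-0.88799199,  0.60132372,  0.9385536 ,  1.86294101, -0.58212847,
        0.97925061, -1.0269535 ])]
```

```bash
python3 - <<'E'
from h import *
a=np.radians(13.5); Qp=down(a)
t=np.array([.5877,.0950,0])+[.001*np.cos(a)-.001*np.sin(a),.001*np.sin(a)+.001*np.cos(a)*-1*-1,0] if 0 else np.array([.5877,.0950,0])
# coupon centre in tool: (-.001,-.001); tool y = (sin a,-cos a)
t=t+.001*np.array([np.cos(a),np.sin(a),0])+.001*np.array([np.sin(a),-np.cos(a),0])
p=np.array(arm.current_tcp_pos()); arm.movel(p+[0,0,.04],speed=.2)
arm.movel(t+[0,0,.12],Qp,speed=.2); arm.movel(t+[0,0,-.018],Qp,speed=.12); arm.hold(.3)
f0=np.array(arm.current_force()); st("above")
z=-.018
while z>-.036:
    z-=.0007; arm.movel(t+[0,0,z],Qp,speed=.02); df=arm.current_force()[2]-f0[2]
    if df>4.5: break
arm.hold(.15); st("touch %.4f df %.1f"%(z,df))
E
```

```text
above [ 0.5891  0.0944 -0.0177] [-0.4  0.6 -4.2] 0.562 26.87
touch -0.0306 df 9.8 [ 0.589   0.0942 -0.0298] [-3.4  0.8  5.8] 0.567 31.52
```

Contact came at the predicted height. I'll release and check.

```bash
python3 - <<'E'
from h import *
p=np.array(arm.current_tcp_pos()); Qp=down(np.radians(13.5))
eoat.open_jaws(); st("open"); arm.movel(p+[0,0,.05],Qp,speed=.1); arm.movel(p+[-.05,0,.2],Qp,speed=.25)
f=wrist("w5"); P=f[3]; c=f[2]; p,d=f[0],f[1]
h=cv2.cvtColor(p,cv2.COLOR_RGB2HSV);H,S,V=[h[...,i].astype(int) for i in range(3)]
g=big((H>50)&(H<80)&(S>100)); print("pad",rect(c,g,.008,P))
hull=cv2.convexHull(np.argwhere(g)[:,::-1].astype(np.int32)); k=np.zeros(d.shape,np.uint8); cv2.fillConvexPoly(k,hull,1)
s=big((S<60)&(V>110)&(k>0)); print("coupon",rect(c,s,.016,P))
E
```

```text
open [ 0.589   0.0942 -0.0307] [0.6 0.8 0.4] 1.001 31.98
pad ((587.7046508789062, 96.35191345214844), (170.41273498535156, 96.89906311035156), 13.645870208740234)
coupon ((588.779541015625, 95.10645294189453), (138.18472290039062, 49.66680908203125), 13.442380905151367)
```

View pics/w5.png

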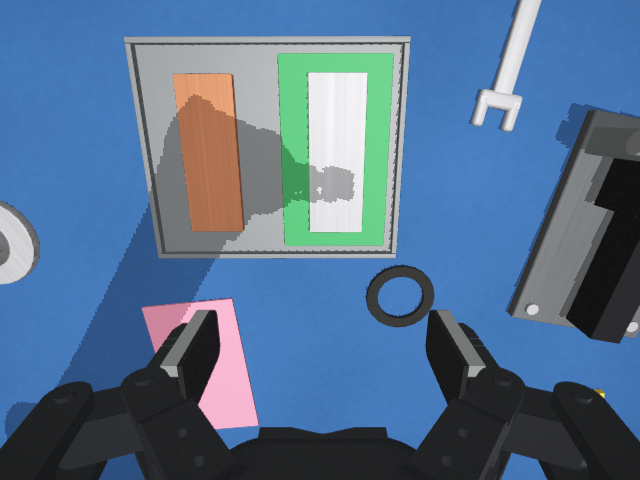

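The picture shows the coupon flat and lengthwise on the green pad, 1–2 mm off centre, with the copper coupon undisturbed. Next I swing the clamp down.

```bash
python3 - <<'E'
from h import *
t=gp(1.45)+G; t[2]+=.001
arm.goto(t+[0,0,.09],Qg); arm.movel(t,Qg,speed=.1); st("at"); eoat.close_gripper(); st("closed")
if .08<arm.current_grip_width()<.25:
    for th in list(np.arange(1.32,.05,-.13))+[.02,-.02,-.05,-.08]:
        arm.movel(gp(th)+G,Qg,speed=.1); F=np.array(arm.current_force())
        if th<.1: st("%.2f"%th)
        if np.linalg.norm(F)>38: st("HIGH %.2f"%th); break
E
```

```text
at [ 0.6716 -0.1851  0.1148] [1.3 0.  0.7] 0.997 35.98
closed [ 0.6712 -0.1848  0.1142] [-0.9  0.7  1.4] 0.139 36.65
0.02 [ 0.5652 -0.1904  0.0416] [ 4.9 -1.  -2.7] 0.138 39.67
-0.02 [ 0.5642 -0.1904  0.038 ] [ 5.6 -1.4 -0.6] 0.138 39.92
-0.05 [ 0.5641 -0.1904  0.037 ] [ 1.6  0.8 12.3] 0.144 40.17
-0.08 [ 0.5642 -0.1903  0.0368] [-2.4  4.7 29.2] 0.143 40.42
```

```bash
python3 - <<'E'
from h import *
eoat.open_jaws(); p=np.array(arm.current_tcp_pos()); st("rel")
arm.movel(p+[0,0,.07],Qg,speed=.12); arm.movel(p+[-.12,.02,.2],Qg,speed=.25)
p,d=cams.read_camera("side"); c=cams.calibration("side")
h=cv2.cvtColor(p,cv2.COLOR_RGB2HSV);H,S,V=[h[...,i].astype(int) for i in range(3)]
for n,q in (("before",np.load("side.npz")["p"]),("after",p)):
    h=cv2.cvtColor(q,cv2.COLOR_RGB2HSV);H,S=h[...,0],h[...,1]
    print(n,rect(c,big(((H<6)|(H>172))&(S>150),(330,230,470,350)),.096))
st("end"); cv2.imwrite("pics/s6.png",p[:,:,::-1])
E
```

```text
rel [ 0.5611 -0.1902  0.0315] [-1.4  0.4 -0. ] 0.998 41.12
before ((567.0426025390625, -188.67994689941406), (13.59960651397705, 103.33203887939453), 1.9975638389587402)
after ((567.6828002929688, -188.650390625), (15.116256713867188, 103.32471466064453), 2.144569158554077)
end [ 0.4412 -0.1698  0.2304] [0.1 0.3 0.2] 1.001 42.76
```

View pics/s6.png

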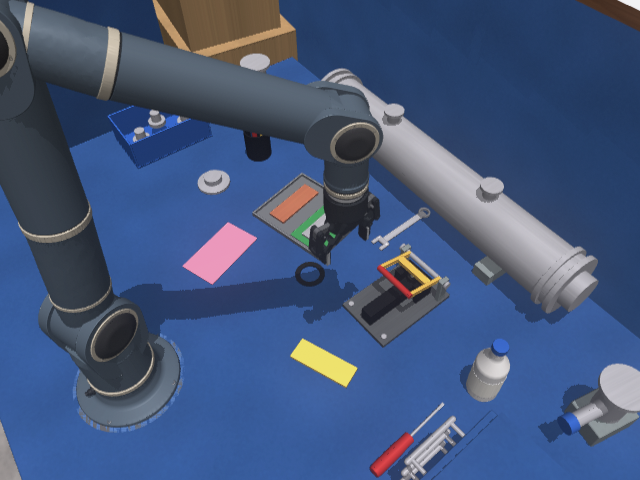

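The side view shows the bar down, with the grip at (395,279) where it was at the start. The bed is empty, the arm is clear and nothing else has moved. I'm handing in.

```bash
python3 -c "
from bench import job_done,arm
arm.hold(.3);print(arm.current_t(),job_done())"
```

```text
the job is handed in; nothing more can be done
43.0583 None
```

The job is done and handed in at 43 s of the 72 s allowed. I swung the clamp bar up to its stop, slid the steel coupon out and set it on the green pad. Then I swung the bar fully down and let go.

**Last checks:**
- **Coupon:** it lies flat, about 1–2 mm off the pad centre and 0.2° off the pad's direction. It was lowered until it touched the pad (about 10 N) and only then released.
- **Clamp bar:** it is down. It stopped against 29 N, and the grip is within 1 mm of where it started.
- **Bench:** the other items looked unmoved in the last side view. The arm hid part of the pad and the marker cup there. The copper coupon looked undisturbed in the wrist view taken after placing.

**What went wrong:** the first pinch on the grip missed and the fingers closed on air. The real fingertips are about 37 mm behind the reported TCP. I measured that in the wrist and side views, corrected for it, and it held for every later move. The cameras also disagreed by 2–5 mm on the grip's position.

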